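Lean a hob control strip on the inspection rest

ROBOT

A 6-joint arm with a two-finger parallel gripper is mounted at the origin on the work surface. World frame = base frame: x ahead of the robot, y to its left, z up, the work surface at z = 0. Lengths are in mm, angles in rad, forces in N, time in s.
With the tool pointing down it reaches from about 350 to 975 mm from the base axis. Payload 7.1 kg.
Tool frame: the origin (TCP) lies midway between the tips of the shut fingers; the grasp point (between the pads) lies 19 mm behind it (ctrl.tcp_to_grasp is the distance from the TCP to the grasp point, in mm); z points along the fingers, y is the line along which they close (so a half turn about z gives the same grasp; the last joint's range is limited). The gripper opens to 88 mm and grips with 3 to 60 N. Pads are 20 mm wide; open, the fingers measure 115 mm over their backs; the gripper's body (75 mm by 178 mm) begins 61 mm behind the grasp point.
Start: joints at [1.29, 0.423, 1.63, -0, 1.089, -0.019], TCP at [161.731, 603.695, 222.675] pointing down, gripper open.
Joint ranges: [-3, 3], [-0.9, 2.11], [0.09, 2.58], [-1.31, 4.45], [0.11, 2.69], [-2.54, 2.54]. Speed limits (rad/s): [2.39, 2.39, 3.01, 3.14, 3.14, 3.14].

INTERFACE

Orientations are given as a rotation vector (axis times angle).
In Python, from workcell import get_obs, cams, ticket, boxes_of, ctrl gives the robot as it stands.
- The arm moves only by the shell command python3 -m creep 'ROWS' [OPENING]. ROWS is JSON, one flat list of numbers, 4 for each row, row after row: the shift along the world's x, y, z in m, then the turn about the world's z in rad. In form: [tx, ty, tz, spin, tx, ty, tz, spin, ...]. A call has 1 to 10 rows; each row is the pose to reach, as a shift and turn from the pose commanded when the call began; what a row does not reach only later rows make up. A row lasts 1/12 s, in which the tool goes at most 41.7 mm and 7.16 degrees, less where a joint would pass 70% of its speed; a pose out of reach is approached as far as the arm can. A call with a gripper value outside its range is refused whole. OPENING is the opening, from 0 (shut) to 1 (fully open), set as the call begins (- or left out, the last holds). The fingers move at their own pace and stop on an object; the grip force is fixed at half the most. Time passes only in rows, so rows that repeat a pose let the fingers close. It gives the time, the measured TCP pose, the force, the opening and the grip force at its end, in the units of the state.
- get_obs(): the state, without advancing time (a new reading comes with each control period).
- cams.get_image(name): name is "side" or "top"; returns (picture, depth): 384x512x3 uint8, red, green, blue; 384x512 float32, mm along the optical axis (not along the pixel's ray), 0 where there is no reading.
- cams.get_calibration(name): a dict with "mtx" (3x3 intrinsics, pixels), "D" ([k1, k2, p1, p2, k3] as OpenCV has them; the pictures are not rectified), "R" (3x3) and "t" (3): a world point X has camera coordinates R X + t. Camera axes: x right, y down, z forward; pixel columns grow to the right and rows downward; lengths in mm; the calibration is good to about 2 mm. A picture is of the moment at which its call begins. get_calibration takes no time and is no camera call.
- ticket.close_job(): hands the job in; it is judged then, once.
Trained networks look in the newest picture that a camera, given by its name, has taken for a name from the list of things; names that differ only in an ending like _2 or _b are one class to them, and where a whole thing is asked for, a point or a joint stands for the part that bears it (a point fixed in the world has none). Each returns a list of dicts, best first, with "score" (0 to 1); they miss things now and then, are a little off and sometimes report something else, mostly with a low value. They report only what shows in the picture. A call takes as long as a camera call. They do not tell look-alikes from the thing itself.
- boxes_of(camera, target): "centre" ([column, row] in pixels, amid what is visible of it).
The state is a dict: "t": time; "qpos": joint angles; "qvel": joint speeds; "joint_torque": joint torques, N m; "ee_pos": TCP position; "orientation": TCP orientation; "ft_force": force on the tool from outside, world axes, zero at the start; "moment": the same for the moment, N m; "width": finger opening in mm; "grasp_force": force on a finger pad.
Only numpy, scipy, OpenCV 4.12 (cv2) and the standard library are available. Lean on these libraries where they do the work, as an engineer would, in place of code of your own. Each camera call takes 0.05 s, during which the arm holds its last target. There are 200 camera calls.

TASK

Pick the hob control strip up off its wooden block and lean it on the inspection rest for checking: foot end standing in the trough between the two cheeks, connector end up, glass facing out, its back against the rubber-headed back stop. The glass is fragile, so bring it gently onto the trough and the stop, and do not let go until you feel it bearing on both; then leave it leaning there by itself. Leave the blue bin, the wrench and the hotplate where they are.

Things in the scene. Friction and masses are not known exactly. Their poses are not given: they have to be found in the camera images.
- panel: Control strip: stiff slab 180 x 54 x 14 mm (x, y, z), 0.2-0.33 kg, aluminium back, black glass face with four grey keys. Origin: centre of the aluminium back face; z points out of the glass (up at the start), x along its length to the connector end, where a white connector 26 mm wide sticks out 14 mm. Starts glass up on the wooden block, long sides overhanging 10 mm each.
- foot (a point): Middle of the strip's lower back edge: on the back face at the plain (foot) end, 90 mm from its origin along -x.
- head (a point): Middle of the strip's upper back edge: on the back face at the connector end, 90 mm from its origin along +x (the connector lies beyond it).
- block: Fixed wooden block, 110 x 34 x 30 mm high, origin at the centre of its underside on the bench; the strip lies lengthwise on it, x axes alike.
- rest: Fixed inspection rest: grey base plate 200 x 110 x 12 mm, origin at the centre of its underside, on the bench; its -x side is the front and faces roughly to the robot. The trough sits on its front half; behind it stands the back stop. With the foot just behind the lip the strip leans at some 50 to 60 degrees from level.
- trough: Aluminium trough fixed on the rest's plate; origin, centre of its underside, at x = -63, z = 12 mm in the rest's frame, same axes. Floor 56 (x) by 100 mm (y), 4 mm thick, its top 16 mm above the bench; front lip 22 mm high over the underside, inner face at x = -22 mm; side cheeks as high, 86 mm apart inside; open at the back.
- bin: Bystander: open blue bin, 110 x 160 x 60 mm, origin at the centre of its underside.
- wrench: Bystander: steel wrench 150 mm long, lying on the bench along its x axis.
- hotplate: Bystander: round steel hotplate, 120 mm across and 20 mm high, origin at the centre of its underside.
- stop_mid (a point): Middle of the back stop's range of settings, x = 10, z = 122 mm in the rest's frame. The stop: a 22 mm wide post with a rubber head, a bar 30 mm long and 16 mm thick along y. The head's axis is at this height, but its stiff, locked slide is set anywhere within 15 mm before or behind this point along the rest's x; the setting is not reported: feel for it or see it.
Things that resemble listed ones, but are neither listed nor needed, are in the scene too. What is shaped like the panel but turquoise is not meant.

How it is judged:
By the outcome, as a careful person would: the job done as asked, in the order asked, and still so for the second after the job is handed in, with the robot touching nothing.
It also fails if it takes over 54 s, if anything falls off the work surface, if the arm or the gripper's body presses on something with over 40 N, if the wrist force passes 120 N, or if a joint passes its speed limit or range.

## Working session

There is one attempt and no reset: what is moved stays moved. The work goes in short steps, Python scripts to look and compute and a shell command to move; the robot and the scene stay as the last step left them, time stands still between calls to the robot, and variables do not carry over. Pictures are saved under pics/ and viewed, at most 10 in all, crops included, and the job is handed in when it is done.

```bash
ls; mkdir -p pics; cat > h.py <<'E'
import numpy as np, cv2
from workcell import get_obs, cams, ticket, boxes_of, ctrl
def unproj(cam,pts,depth):
    c=cams.get_calibration(cam);K=np.array(c["mtx"],float);D=np.array(c["D"],float);R=np.array(c["R"]);t=np.array(c["t"]).ravel()
    pts=np.array(pts,float).reshape(-1,2)
    n=cv2.undistortPoints(pts.reshape(-1,1,2),K,D).reshape(-1,2)
    d=np.array([depth[int(round(v)),int(round(u))] for u,v in pts])
    X=np.c_[n*d[:,None],d]
    return (X-t)@R
def grid(cam,depth):
    v,u=np.mgrid[0:384,0:512]
    return unproj(cam,np.c_[u.ravel(),v.ravel()],depth).reshape(384,512,3)
def proj(cam,P):
    c=cams.get_calibration(cam);R=np.array(c["R"],float)
    return cv2.projectPoints(np.array(P,float).reshape(-1,1,3),cv2.Rodrigues(R)[0],np.array(c["t"],float),np.array(c["mtx"],float),np.array(c["D"],float))[0].reshape(-1,2)
E
python3 - <<'E'
from h import *
ims=[]
for c in("top","side"):
    im,d=cams.get_image(c); np.savez(f"pics/{c}0.npz",im=im,d=d); cv2.imwrite(f"pics/{c}0.png",cv2.resize(im[:,:,::-1],(768,576)))
    G=grid(c,d)
    for n in("panel","block","rest","trough","bin","wrench","hotplate"):
        print(c,n,[(np.round(b["score"],2),np.round(b["centre"]).tolist(),np.round(G[int(b["centre"][1]),int(b["centre"][0])]).tolist()) for b in boxes_of(c,n)[:4]])
o=get_obs();print(o); print(ctrl.tcp_to_grasp)
E
```

```text
pics
top panel [(np.float64(0.94), [290.0, 163.0], [608.0, -180.0, 42.0]), (np.float64(0.87), [168.0, 106.0], [821.0, 274.0, 15.0]), (np.float64(0.77), [346.0, 268.0], [242.0, -388.0, 9.0]), (np.float64(0.66), [339.0, 183.0], [543.0, -362.0, 12.0])]
top block []
top rest [(np.float64(0.56), [175.0, 171.0], [571.0, 232.0, 39.0])]
top trough [(np.float64(0.95), [166.0, 192.0], [496.0, 269.0, 17.0])]
top bin [(np.float64(0.6), [234.0, 102.0], [840.0, 33.0, 7.0])]
top wrench [(np.float64(0.5), [240.0, 213.0], [427.0, -4.0, -2.0])]
top hotplate [(np.float64(0.62), [241.0, 155.0], [641.0, -3.0, 19.0])]
side panel [(np.float64(0.95), [152.0, 304.0], [249.0, -403.0, 17.0]), (np.float64(0.84), [283.0, 229.0], [607.0, -196.0, 46.0]), (np.float64(0.73), [310.0, 160.0], [801.0, 263.0, 12.0]), (np.float64(0.6), [267.0, 286.0], [535.0, -372.0, 12.0])]
side block [(np.float64(0.63), [278.0, 240.0], [594.0, -190.0, 4.0]), (np.float64(0.42), [215.0, 207.0], [412.0, 7.0, 0.0])]
side rest [(np.float64(0.89), [258.0, 163.0], [582.0, 216.0, 36.0])]
side trough [(np.float64(0.51), [228.0, 160.0], [472.0, 
[... 329 characters left out ...]
2.0])]
{'t': 0.8, 'qpos': array([ 1.28996714e+00,  4.23084640e-01,  1.62990665e+00, -3.10866533e-05,
        1.08861569e+00, -1.89804899e-02]), 'qvel': array([-0.00245165,  0.000475  ,  0.0016433 , -0.00137057, -0.000325  ,
        0.00145787]), 'joint_torque': array([ 2.10518090e-03, -5.44510746e+01, -2.74031675e+01,  6.44559972e-02,
        1.65611529e-02, -3.36662470e-05]), 'ee_pos': array([161.75667546, 603.68034922, 222.68204276]), 'orientation': array([ 4.10111187e-01,  3.11468386e+00, -2.87102005e-05]), 'ft_force': array([-0.77712887, -0.31147732, -0.31739356]), 'moment': array([-0.02452256, -0.01185987, -0.03698992]), 'grasp_force': 0.0, 'width': 87.79667203480233}
18.700000000000003
```

View pics/top0.png

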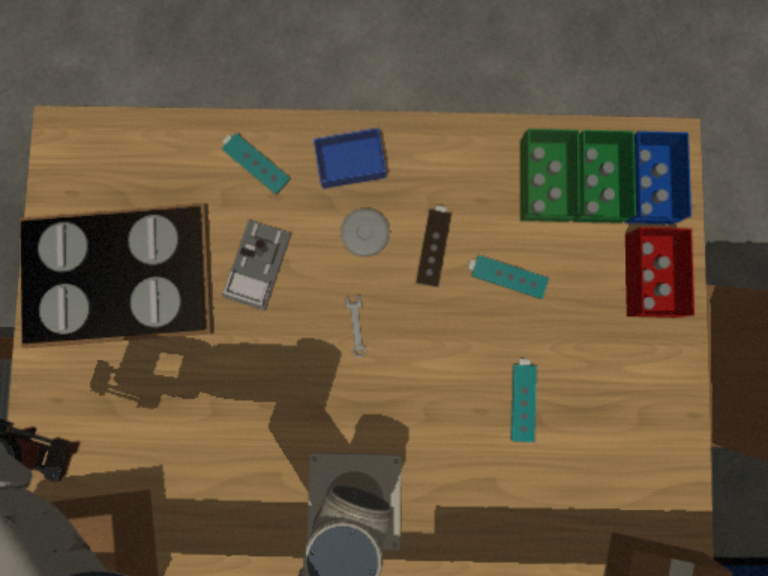

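View pics/side0.png

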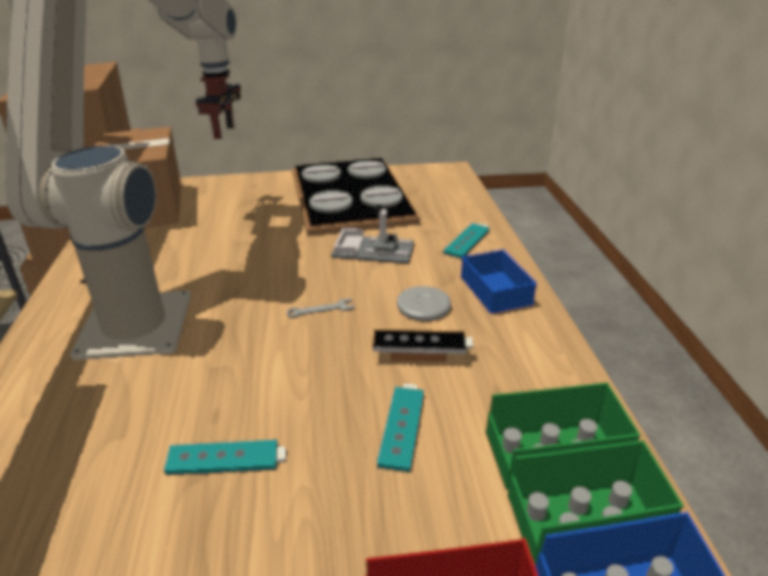

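Candidates for the strip in the top image (512x384): black (289,163), on the block at z≈44. The turquoise look-alikes are at (168,106), (346,268) and (339,183). By the description I choose the black one. The rest is at (172,176), with the cooker at far left to be avoided. I'll measure the panel and rest, and take one close crop.

```bash
python3 - <<'E'
from h import *
def rect(P):
    (c,s,a)=cv2.minAreaRect(P[:,:2].astype(np.float32)); return np.round(c,1),np.round(s,1),round(a,1)
for c in("top","side"):
    z=np.load(f"pics/{c}0.npz");im,d=z["im"],z["d"];G=grid(c,d);ok=d>0
    def sel(x0,x1,y0,y1,z0,z1): return ok&(G[...,0]>x0)&(G[...,0]<x1)&(G[...,1]>y0)&(G[...,1]<y1)&(G[...,2]>z0)&(G[...,2]<z1)
    m=sel(490,730,-270,-110,34,60); P=G[m]; print(c,"panel",rect(P),np.median(P[:,2]),m.sum())
    w=m&(im.min(2)>150); print(" white",G[w].mean(0) if w.any() else 0,w.sum())
    k=m&(im.max(2)<90);print(" dark",rect(G[k]))
    m=sel(440,700,150,330,6,40); print(c,"rest",rect(G[m]),m.sum())
    m=sel(440,700,150,330,26,40); print(c,"lip",rect(G[m]) if m.sum()>3 else 0,m.sum())
    m=sel(440,700,150,330,100,150); P=G[m]; print(c,"stop",np.round(P.mean(0)),rect(P),np.percentile(P[:,2],[5,50,95]),m.sum())
im=np.load("pics/top0.npz")["im"]; s=np.load("pics/side0.npz")["im"]
a=cv2.resize(im[130:215,140:310],(680,340),interpolation=cv2.INTER_CUBIC)
b=cv2.resize(s[130:190,210:290],(340,255),interpolation=cv2.INTER_CUBIC);b2=cv2.resize(s[205:265,240:320],(340,255),interpolation=cv2.INTER_CUBIC)
cv2.imwrite("pics/crop1.png",np.vstack([a,np.hstack([b,b2])])[:,:,::-1])
E
```

```text
top panel (array([ 608.9, -178. ]), array([ 54.6, 193.6]), 80.4) 44.44983353051147 784
 white 0 0
 dark (array([ 602.2, -175.8]), array([ 52.5, 179.7]), 80.5)
top rest (array([560.4, 240.3]), array([175.4, 244.5]), 88.2) 1555
top lip (array([558.2, 251.2]), array([ 98.4, 184.7]), 73.1) 276
top stop [574. 246. 123.] (array([574.9, 247. ]), array([29.9, 25.3]), 72.8) [110.00052839 124.38004973 131.64571912] 68
side panel (array([ 605.8, -176.2]), array([ 60.3, 194.6]), 80.8) 44.512940133238374 928
 white [ 694.83935926 -193.39906014   40.79826224] 20
 dark (array([ 598.9, -178.5]), array([ 53.5, 175.4]), 80.8)
side rest (array([552.1, 250.9]), array([115.5, 199.8]), 73.4) 825
side lip (array([537.4, 257.6]), array([103.4, 149.5]), 73.4) 190
side stop [570. 241. 118.] (array([569.4, 245.1]), array([34.6, 26. ]), 83.0) [102.54118565 117.09411068 129.50565001] 48
```

View pics/crop1.png

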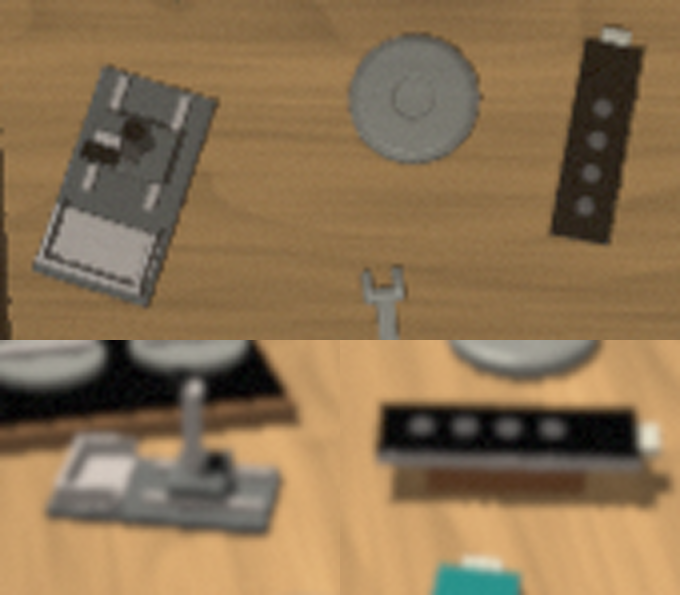

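The crop shows the black strip on the brown block. Its white connector is at the far end, at (615,37) in the crop. The rest is a separate grey plate with the trough towards the robot and the stop post at (120,140).

| Item | Centre (mm) | Yaw |
|---|---|---|
| Panel | (602,-176.5) | -9.6° |
| Rest | (554,251) | -16.8° |
| Stop | (575,247) | – |

I will grip at +55 mm from the strip's origin.

```bash
python3 -m creep '[0.494,-0.79,0,0.094,0.494,-0.79,0,0.094,0.494,-0.79,0,0.094,0.494,-0.79,0,0.094,0.494,-0.79,0,0.094,0.494,-0.79,0,0.094,0.494,-0.79,0,0.094,0.494,-0.79,0,0.094,0.494,-0.79,0,0.094,0.494,-0.79,0,0.094]' 1
```

```text
t: 1.63
ee_pos: [383.4, 248.7, 223.0]
orientation: [0.263, 3.13, 0.001]
ft_force: [0.6, -0.2, 0.5]
width: 87.6
grasp_force: 0.0
```

```bash
python3 -m creep '[0.273,-0.435,0,0,0.273,-0.435,0,0,0.273,-0.435,0,0,0.273,-0.435,0,0,0.273,-0.435,0,0,0.273,-0.435,0,0,0.273,-0.435,0,0,0.273,-0.435,0,0,0.273,-0.435,0,0,0.273,-0.435,0,0]'; python3 -m creep '[0.065,-0.104,-0.05,0,0.065,-0.104,-0.05,0,0.065,-0.104,-0.05,0,0.065,-0.104,-0.05,0,0.065,-0.104,-0.05,0]'
python3 -c "
from h import *
o=get_obs();r=cv2.Rodrigues(o['orientation'])[0];print(o['ee_pos'],np.degrees(np.arctan2(r[1,1],r[0,1])),o['qpos'])"
```

```text
t: 2.47
ee_pos: [604.9, -104.6, 222.8]
orientation: [0.264, 3.13, 0.0]
ft_force: [0.7, -0.1, 0.4]
width: 87.9
grasp_force: 0.0
t: 2.88
ee_pos: [668.9, -208.5, 170.5]
orientation: [-0.267, -3.128, -0.001]
ft_force: [-0.5, 0.8, -0.6]
width: 88.0
grasp_force: 0.0
[ 668.9040749  -208.45037317  170.52543996] 80.22803014264167 [-3.19034952e-01  5.89065710e-01  1.48157760e+00 -1.09007593e-04
  1.07336870e+00 -1.71922642e+00]
```

```bash
python3 -m creep '[-0.013,0.023,-0.03,0,-0.013,0.023,-0.06,0,-0.013,0.023,-0.09,0,-0.013,0.023,-0.09,0,-0.013,0.023,-0.09,0]'
python3 - <<'E'
from h import *
s,d=cams.get_image("side");t,_=cams.get_image("top")
a=cv2.resize(s[170:270,220:340],(480,400),interpolation=cv2.INTER_CUBIC);b=cv2.resize(t[110:210,250:330],(320,400),interpolation=cv2.INTER_CUBIC)
cv2.imwrite("pics/app.png",np.hstack([a,b])[:,:,::-1])
E
```

```text
t: 3.3
ee_pos: [654.9, -181.9, 82.5]
orientation: [-0.261, -3.128, -0.001]
ft_force: [0.6, 0.3, 0.8]
width: 88.1
grasp_force: 0.0
```

View pics/app.png

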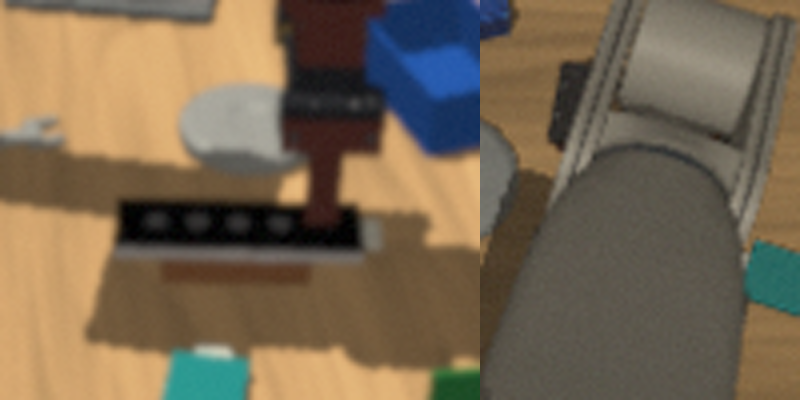

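The fingers are above the strip near its connector end, at (322,200) in the crop, as planned. I descend and close.

```bash
python3 -m creep '[0.001,-0.004,-0.03,0,0.001,-0.004,-0.05,0,0.001,-0.004,-0.064,0,0.001,-0.004,-0.064,0,0.001,-0.004,-0.064,0]'; python3 -m creep '[0,0,0,0,0,0,0,0,0,0,0,0,0,0,0,0,0,0,0,0,0,0,0,0,0,0,0,0,0,0,0,0]' 0.4; python3 -m creep '[0,0,0,0,0,0,0,0,0,0,0,0,0,0,0,0,0,0,0,0,0,0,0,0,0,0,0,0]' 0.4
```

```text
t: 3.82
ee_pos: [657.6, -187.6, 19.6]
orientation: [0.263, 3.13, -0.0]
ft_force: [0.4, -1.0, 0.5]
width: 87.6
grasp_force: 0.0
t: 4.48
ee_pos: [657.6, -187.4, 19.2]
orientation: [0.263, 3.13, 0.0]
ft_force: [0.2, 2.5, 5.6]
width: 54.0
grasp_force: 29.8
t: 5.07
ee_pos: [657.6, -187.4, 19.2]
orientation: [0.263, 3.13, 0.0]
ft_force: [-0.9, 1.6, 5.5]
width: 53.9
grasp_force: 29.8
```

```bash
python3 -m creep '[0,0,0.015,0,0,0,0.03,0,0,0,0.05,0,0,0,0.08,0,0,0,0.11,0,0,0,0.14,0,0,0,0.16,0,0,0,0.16,0,0,0,0.16,0,0,0,0.16,0]'
python3 - <<'E'
from h import *
print(get_obs()["moment"],get_obs()["ft_force"])
s,d=cams.get_image("side");np.savez("pics/lift.npz",im=s,d=d)
cv2.imwrite("pics/lift.png",cv2.resize(s[120:270,200:360],(640,600),interpolation=cv2.INTER_CUBIC)[:,:,::-1])
E
```

```text
t: 5.9
ee_pos: [656.1, -187.3, 177.6]
orientation: [-0.263, -3.129, -0.0]
ft_force: [-1.4, 0.1, -3.3]
width: 53.8
grasp_force: 30.0
[-0.01245556 -0.16392789 -0.02016216] [-1.3537475   0.07858481 -3.29158591]
```

View pics/lift.png

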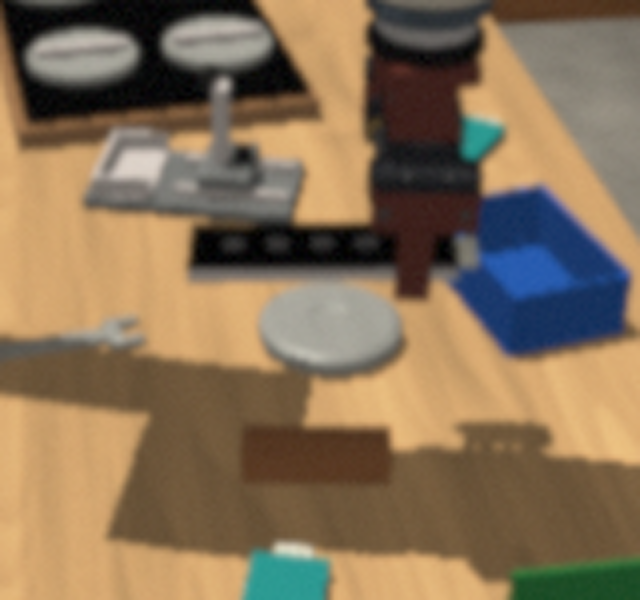

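The strip came up nearly level, held firmly at 0.16 Nm, so it must be tilted in the grip by outside contact. I'll first lever the connector end on the block's corner, then push the foot against the block's end face. A tilt-measuring helper comes first.

```bash
cat >> h.py <<'E'
def pose():
    o=get_obs();r=cv2.Rodrigues(o['orientation'])[0];y=np.arctan2(r[1,1],r[0,1])-np.pi/2
    y=(y+np.pi/2)%np.pi-np.pi/2
    return o,o['ee_pos']+[0,0,18.7],y
def tilt(im=None,d=None):
    """angle of strip's glass below grip, seen by side camera; along/height rel. to grasp point"""
    o,g,y=pose()
    if im is None: im,d=cams.get_image("side")
    G=grid("side",d);v=G-g
    a=v[...,0]*np.cos(y)+v[...,1]*np.sin(y);b=-v[...,0]*np.sin(y)+v[...,1]*np.cos(y);h=v[...,2]
    m=(d>0)&(abs(b)<26)&(a<-20)&(a>-165)&(h<45)&(h>-175)&(im.max(2)<75)
    m&=G[...,2]>3
    A,H=a[m],h[m]
    for _ in range(4):
        mu=np.array([A.mean(),H.mean()]);_,_,vt=np.linalg.svd(np.c_[A,H]-mu,full_matrices=False)
        e=abs((np.c_[A,H]-mu)@vt[1]);k=e<max(4,2*e.std());A,H=A[k],H[k]
    t=vt[0]*np.sign(vt[0,0]);n=np.array([-t[1],t[0]])
    print("tilt",np.degrees(np.arctan2(t[1],t[0])).round(1),"offset of glass over grip",(mu@n).round(1),"low end along",((np.c_[A,H]@t).min()).round(1),"n",len(A),"| F",o["ft_force"].round(1),"M",o["moment"].round(3),"G",g.round(1),"yaw",np.degrees(y).round(1))
E
python3 - <<'E'
from h import *
z=np.load("pics/lift.npz");tilt(z["im"],z["d"])
_,g,y=pose();u=np.array([np.cos(y),np.sin(y)])
c=np.array([602,-176.5]);print("G target a:",c-(55+28)*u,"delta",c-83*u-g[:2])
E
```

```text
tilt 2.3 offset of glass over grip 5.8 low end along -146.9 n 447 | F [-0.7 -0.4 -2.2] M [ 0.055 -0.113  0.011] G [ 655.8 -187.2  195.5] yaw -9.6
G target a: [ 520.16704289 -162.63035217] delta [-135.61574592   24.57421699]
```

```bash
python3 -m creep '[-0.04,0.007,0,0,-0.08,0.0145,0,0,-0.12,0.022,-0.03,0,-0.136,0.0245,-0.06,0,-0.136,0.0245,-0.09,0,-0.136,0.0245,-0.12,0,-0.136,0.0245,-0.14,0,-0.136,0.0245,-0.15,0,-0.136,0.0245,-0.15,0,-0.136,0.0245,-0.15,0]'; python3 -m creep '[0,0,-0.003,0,0,0,-0.006,0,0,0,-0.008,0,0,0,-0.01,0,0,0,-0.01,0]'; python3 -c "
from h import *
tilt()"
```

```text
t: 6.78
ee_pos: [520.7, -162.9, 28.0]
orientation: [-0.263, -3.129, -0.001]
ft_force: [0.8, -0.5, -2.7]
width: 54.0
grasp_force: 30.0
t: 7.2
ee_pos: [521.2, -163.0, 18.8]
orientation: [0.263, 3.13, -0.0]
ft_force: [-0.6, -0.2, -2.1]
width: 53.8
grasp_force: 30.0
tilt 2.2 offset of glass over grip 6.7 low end along -146.7 n 393 | F [-0.6 -0.2 -2.1] M [-0.048 -0.152  0.025] G [ 521.2 -163.    37.5] yaw -9.6
```

```bash
python3 -m creep '[0,0,-0.001,0,0,0,-0.002,0,0,0,-0.003,0,0,0,-0.003,0]'; python3 -m creep '[0,0,-0.001,0,0,0,-0.002,0,0,0,-0.002,0]';python3 -c "
from h import *
tilt()"
```

```text
t: 7.58
ee_pos: [520.9, -163.0, 15.7]
orientation: [-0.263, -3.13, 0.0]
ft_force: [-3.3, -0.0, 2.8]
width: 53.8
grasp_force: 30.0
t: 7.83
ee_pos: [520.9, -163.1, 14.5]
orientation: [-0.263, -3.13, -0.0]
ft_force: [-6.4, 0.4, 13.8]
width: 54.1
grasp_force: 30.0
tilt 9.9 offset of glass over grip 7.6 low end along -146.7 n 346 | F [-6.4  0.4 13.8] M [ 0.014  0.806 -0.09 ] G [ 520.9 -163.1   33.2] yaw -9.6
```

```bash
python3 -m creep '[0,0,0.03,0,0,0,0.065,0,0.04,-0.0067,0.065,0,0.08,-0.0135,0.065,0,0.12,-0.02,0.065,0,0.16,-0.027,0.065,0,0.2,-0.034,0.065,0,0.24,-0.0404,0.065,0,0.27,-0.0455,0.065,0,0.285,-0.048,0.065,0]'; python3 -m creep '[0,0,0,0,0,0,0,0]';python3 -c "
from h import *
tilt()
_,g,y=pose();u=np.array([np.cos(y),np.sin(y)]);n=np.array([-u[1],u[0]]);e=g[:2]-[602,-176.5];print(e@u,e@n)"
```

```text
t: 8.72
ee_pos: [809.7, -211.2, 77.7]
orientation: [0.262, 3.128, -0.0]
ft_force: [-0.6, 1.0, -2.1]
width: 53.7
grasp_force: 30.0
t: 8.88
ee_pos: [805.8, -210.7, 76.9]
orientation: [-0.263, -3.129, -0.001]
ft_force: [-0.8, 0.2, -2.8]
width: 53.9
grasp_force: 30.0
tilt 11.2 offset of glass over grip 6.8 low end along -150.0 n 497 | F [-0.8  0.2 -2.8] M [-0.052 -0.125 -0.007] G [ 805.8 -210.7   95.6] yaw -9.6
205.6923943122734 0.25692328311001944
```

```bash
python3 -m creep '[0,0,-0.03,0,0,0,-0.05,0,0,0,-0.054,0,0,0,-0.054,0]'; python3 -m creep '[-0.002,0.0003,0,0,-0.004,0.0007,0,0,-0.004,0.0007,0,0]'; python3 -m creep '[-0.001,0.0002,0,0,-0.002,0.0003,0,0,-0.002,0.0003,0,0]'
```

```text
t: 9.27
ee_pos: [803.4, -210.4, 22.2]
orientation: [-0.263, -3.125, -0.002]
ft_force: [-0.7, -0.1, -2.3]
width: 53.6
grasp_force: 30.0
t: 9.52
ee_pos: [802.6, -210.6, 26.8]
orientation: [0.263, 3.128, -0.001]
ft_force: [-0.5, -0.3, -3.0]
width: 53.7
grasp_force: 30.0
t: 9.77
ee_pos: [800.2, -210.1, 25.3]
orientation: [0.263, 3.13, -0.0]
ft_force: [0.2, -0.1, -3.5]
width: 53.4
grasp_force: 30.0
```

```bash
python3 -m creep '[-0.001,0.0002,-0.002,0,-0.002,0.0003,-0.003,0,-0.002,0.0003,-0.003,0]'; python3 -m creep '[-0.001,0.0002,0,0,-0.002,0.0003,0,0,-0.002,0.0003,0,0]'
```

```text
t: 10.02
ee_pos: [798.6, -209.8, 21.7]
orientation: [0.263, 3.129, -0.0]
ft_force: [1.8, -1.4, -3.8]
width: 53.6
grasp_force: 30.0
t: 10.27
ee_pos: [798.4, -209.8, 22.9]
orientation: [0.263, 3.125, -0.001]
ft_force: [7.3, -0.4, -1.9]
width: 53.9
grasp_force: 30.0
```

```bash
python3 -m creep '[-0.001,0.0002,0.003,0,-0.001,0.0002,0.006,0,-0.002,0.0003,0.009,0,-0.0025,0.0004,0.012,0,-0.003,0.0005,0.015,0,-0.003,0.0005,0.015,0]'; python3 -c "
from h import *
tilt()"
```

```text
t: 10.77
ee_pos: [793.7, -209.0, 37.6]
orientation: [0.263, 3.129, -0.0]
ft_force: [5.3, -1.4, -3.0]
width: 53.5
grasp_force: 30.0
tilt 17.9 offset of glass over grip 6.7 low end along -150.5 n 457 | F [ 5.3 -1.4 -3. ] M [-0.102 -1.055 -0.044] G [ 793.7 -209.    56.3] yaw -9.6
```

```bash
python3 -m creep '[-0.0015,0.0002,0.0044,0,-0.003,0.0005,0.0093,0,-0.005,0.0008,0.0141,0,-0.0068,0.0011,0.019,0,-0.009,0.0015,0.0237,0,-0.0112,0.0018,0.0282,0,-0.0136,0.0022,0.0328,0,-0.0162,0.0027,0.0372,0,-0.0188,0.0031,0.0416,0,-0.0217,0.0036,0.0459,0]'; python3 -c "
from h import *
tilt()"
```

```text
t: 11.65
ee_pos: [770.9, -205.3, 82.8]
orientation: [-0.263, -3.13, 0.0]
ft_force: [1.1, -0.2, -4.2]
width: 53.8
grasp_force: 30.0
tilt 36.1 offset of glass over grip 4.4 low end along -147.2 n 410 | F [ 1.1 -0.2 -4.2] M [-0.08  -0.615  0.053] G [ 770.9 -205.3  101.5] yaw -9.6
```

```bash
python3 -m creep '[-0.0035,0.0006,0.0043,0,-0.0067,0.0011,0.0084,0,-0.0098,0.0017,0.0125,0,-0.0132,0.0022,0.0163,0,-0.0166,0.0028,0.0201,0,-0.0203,0.0034,0.0238,0,-0.0239,0.004,0.0273,0,-0.028,0.0047,0.0309,0,-0.028,0.0047,0.0309,0]'; python3 -c "
from h import *
tilt()"
```

```text
t: 12.45
ee_pos: [742.9, -200.5, 114.4]
orientation: [0.263, 3.13, -0.0]
ft_force: [1.2, -1.4, -2.3]
width: 53.7
grasp_force: 30.0
tilt 51.6 offset of glass over grip 2.6 low end along -146.5 n 314 | F [ 1.2 -1.4 -2.3] M [-0.055 -0.295  0.004] G [ 742.9 -200.5  133.1] yaw -9.6
```

```bash
python3 -m creep '[-0.004,0.0007,0.0025,0,-0.0075,0.0012,0.005,0,-0.01,0.0016,0.0072,0,-0.01,0.0016,0.0072,0]'; python3 -m creep '[0.01,-0.0016,0.03,0,0.01,-0.0016,0.07,0,0.01,-0.0016,0.11,0,0.01,-0.0016,0.14,0,0.01,-0.0016,0.14,0,0.01,-0.0016,0.14,0]'; python3 -c "
from h import *
tilt();print(pose()[0]['qpos'])"
```

```text
t: 12.83
ee_pos: [733.1, -198.9, 121.2]
orientation: [0.263, 3.131, 0.0]
ft_force: [2.1, 0.7, -3.2]
width: 53.7
grasp_force: 30.0
t: 13.33
ee_pos: [743.7, -200.8, 262.6]
orientation: [0.263, 3.128, -0.001]
ft_force: [-0.8, 0.1, -3.7]
width: 53.7
grasp_force: 30.0
tilt 56.4 offset of glass over grip 0.6 low end along -140.8 n 279 | F [-0.8  0.1 -3.7] M [ 0.013 -0.085 -0.027] G [ 743.7 -200.8  281.3] yaw -9.6
[-2.79009937e-01  6.10817343e-01  1.23041743e+00 -8.26682077e-05
  1.30229405e+00 -1.68197923e+00]
```

```bash
python3 -m creep '[-0.006,0.015,0,-0.01,-0.018,0.042,0,-0.02,-0.031,0.074,0,-0.03,-0.045,0.106,0,-0.045,-0.058,0.139,0,-0.06,-0.072,0.171,0,-0.075,-0.086,0.204,0,-0.09,-0.099,0.236,0,-0.113,0.268,0,-0.11,-0.126,0.3,0,-0.126,0,0]' ; python3 -c "
from h import *
print(pose()[1:])"
```

```text
(array([ 742.46546746, -200.3504844 ,  278.51043147]), np.float64(-0.16780515538686558))validation failed for argument at $...
```

```bash
python3 -m creep '[-0.006,0.015,0,-0.01,-0.018,0.042,0,-0.02,-0.031,0.074,0,-0.03,-0.045,0.106,0,-0.045,-0.058,0.139,0,-0.06,-0.072,0.171,0,-0.086,0.204,0,-0.09,-0.099,0.236,0,-0.1,-0.113,0.268,0,-0.11,-0.126,0.3,0,-0.126]' && python3 -m creep '[-0.014,0.034,0,0,-0.028,0.067,0,0,-0.042,0.101,0,0,-0.054,0.128,0,0,-0.062,0.148,0,0,-0.064,0.152,0,0,-0.064,0.152,0,0,-0.064,0.152,0,0]'; python3 -c "
from h import *
tilt();print(pose()[1:])"
```

```text
tilt 56.0 offset of glass over grip 0.3 low end along -141.3 n 293 | F [-0.8 -0.5 -4.6] M [ 0.083 -0.017  0.012] G [ 742.5 -200.4  278.5] yaw -9.6
(array([ 741.84544256, -200.20142737,  276.88422186]), np.float64(-0.16780945094827282))validation failed for argument at $...
```

```bash
python3 -m creep '[-0.006,0.015,0,-0.01, -0.018,0.042,0,-0.02, -0.031,0.074,0,-0.03, -0.045,0.106,0,-0.045, -0.058,0.139,0,-0.06, -0.072,0.171,0,-0.075, -0.086,0.204,0,-0.09, -0.099,0.236,0,-0.1, -0.113,0.268,0,-0.11, -0.126,0.3,0,-0.126]' && python3 -m creep '[-0.014,0.034,0,0, -0.028,0.067,0,0, -0.042,0.101,0,0, -0.054,0.128,0,0, -0.062,0.148,0,0, -0.064,0.152,0,0, -0.064,0.152,0,0, -0.064,0.152,0,0]'; python3 - <<'E'
from h import *
tilt()
s,d=cams.get_image("side");np.savez("pics/r.npz",im=s,d=d)
t,dt=cams.get_image("top")
a=cv2.resize(s[70:190,190:310],(400,400),interpolation=cv2.INTER_CUBIC);b=cv2.resize(t[110:220,120:230],(400,400),interpolation=cv2.INTER_CUBIC)
cv2.imwrite("pics/r.png",np.hstack([a,b])[:,:,::-1])
E
```

```text
t: 14.27
ee_pos: [614.6, 100.5, 257.6]
orientation: [-0.46, -3.102, 0.003]
ft_force: [-0.1, 0.2, -3.1]
width: 53.9
grasp_force: 30.0
t: 14.93
ee_pos: [552.7, 250.6, 259.0]
orientation: [-0.459, -3.106, 0.003]
ft_force: [0.3, -0.4, -1.9]
width: 53.7
grasp_force: 30.0
tilt 55.9 offset of glass over grip 0.4 low end along -131.9 n 13 | F [ 0.3 -0.4 -1.9] M [-0.081 -0.068  0.001] G [552.7 250.6 277.7] yaw -16.8
```

View pics/r.png

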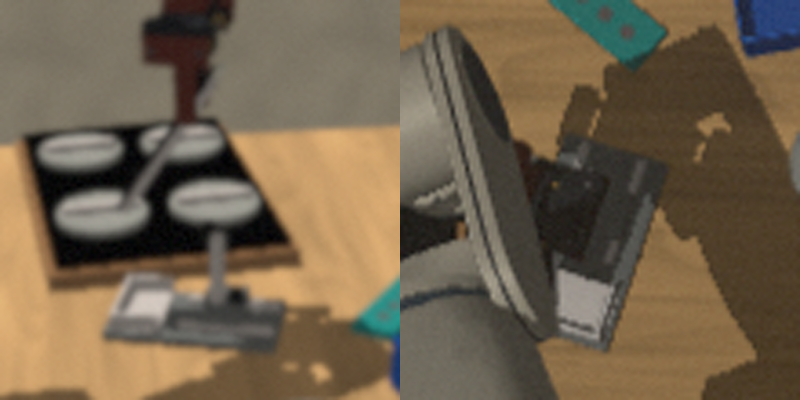

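The side crop shows the strip leaning, foot at (125,205), above the trough at (150,300), with the stop head at (216,235). The top crop shows the trough at (585,305). I move down to just above the trough and overlay the model.

```bash
python3 -m creep '[0.0067,-0.002,-0.015,0, 0.0067,-0.002,-0.035,0, 0.0067,-0.002,-0.055,0, 0.0067,-0.002,-0.075,0, 0.0067,-0.002,-0.09,0, 0.0067,-0.002,-0.1,0, 0.0067,-0.002,-0.1,0, 0.0067,-0.002,-0.1,0]'; python3 - <<'E'
from h import *
o,g,y=pose();print(g,np.degrees(y),o["ft_force"])
s,d=cams.get_image("side");np.savez("pics/r2.npz",im=s,d=d)
u=np.array([np.cos(y),np.sin(y),0]);v=np.array([-u[1],u[0],0]);k=np.array([0,0,1.])
O=np.array([554,251,0.])
x0,y0,w,f=205,95,85,8
big=cv2.resize(s[y0:y0+65,x0:x0+w],None,fx=f,fy=f,interpolation=cv2.INTER_CUBIC)[:,:,::-1].copy()
def L(P,col):
    p=proj("side",P); q=((p-[x0,y0]+.5)*f).round().astype(int); cv2.polylines(big,[q.reshape(-1,1,2)],False,col,1)
R=lambda a,b,c:O+a*u+b*v+c*k
L([R(-100,-55,12),R(100,-55,12),R(100,55,12),R(-100,55,12),R(-100,-55,12)],(0,255,0))
L([R(-85,-43,34),R(-85,43,34),R(-85,43,16),R(-85,-43,16),R(-85,-43,34)],(255,255,0))
L([R(-91+56+0,-50,34),R(-91,-50,34)],(255,255,0))
for xs in (10,20): L([R(xs+8*np.cos(t),-15,122+8*np.sin(t)) for t in np.linspace(0,6.3,20)],(0,0,255) if xs==20 else (255,0,0))
th=np.radians(56);X=u*np.cos(th)+k*np.sin(th);N=-u*np.sin(th)+k*np.cos(th)
P=lambda a,n:g+a*X+n*N-27*v
L([P(-147,-7),P(33,-7),P(33,7),P(-147,7),P(-147,-7)],(255,0,255))
cv2.imwrite("pics/ov.png",big)
E
```

```text
t: 15.75
ee_pos: [560.4, 248.8, 160.6]
orientation: [-0.461, -3.107, 0.001]
ft_force: [0.2, 0.2, -2.2]
width: 53.8
grasp_force: 30.0
[560.40043461 248.77727543 179.27821542] -16.885807438915023 [ 0.20820237  0.1873274  -2.16458918]
```

View pics/ov.png

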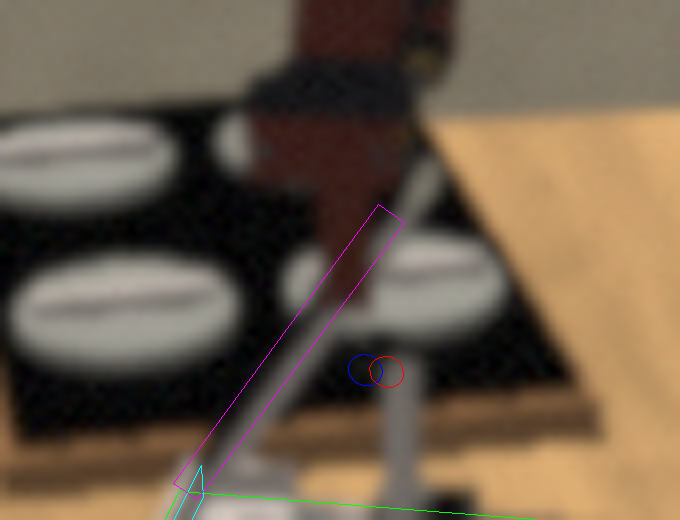

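```bash
python3 - <<'E'
from h import *
o,g,y=pose()
z=np.load("pics/r2.npz");s,d=z["im"],z["d"]
u=np.array([np.cos(y),np.sin(y),0]);v=np.array([-u[1],u[0],0]);k=np.array([0,0,1.])
O=np.array([554,251,0.])
x0,y0,w,f=213,125,80,9
big=cv2.resize(s[y0:y0+60,x0:x0+w],None,fx=f,fy=f,interpolation=cv2.INTER_CUBIC)[:,:,::-1].copy()
def L(P,col):
    p=proj("side",P)+[2.2,-2.7]; q=((p-[x0,y0]+.5)*f).round().astype(int); cv2.polylines(big,[q.reshape(-1,1,2)],False,col,1)
R=lambda a,b,c:O+a*u+b*v+c*k
L([R(-100,-55,12),R(100,-55,12),R(100,55,12),R(-100,55,12),R(-100,-55,12)],(0,255,0))
L([R(-85,-43,34),R(-85,43,34),R(-85,43,16),R(-85,-43,16),R(-85,-43,34)],(255,255,0))
L([R(-35,-50,34),R(-91,-50,34)],(255,255,0))
for xs in (10,20): L([R(xs+8*np.cos(t),-15,122+8*np.sin(t)) for t in np.linspace(0,6.3,20)],(0,0,255) if xs==20 else (255,0,0))
th=np.radians(56);X=u*np.cos(th)+k*np.sin(th);N=-u*np.sin(th)+k*np.cos(th)
P=lambda a,n:g+a*X+n*N-27*v
L([P(-147,-7),P(33,-7),P(33,7),P(-147,7),P(-147,-7)],(255,0,255))
cv2.imwrite("pics/ov2.png",big)
E
```

```text
(no output)
```

View pics/ov2.png

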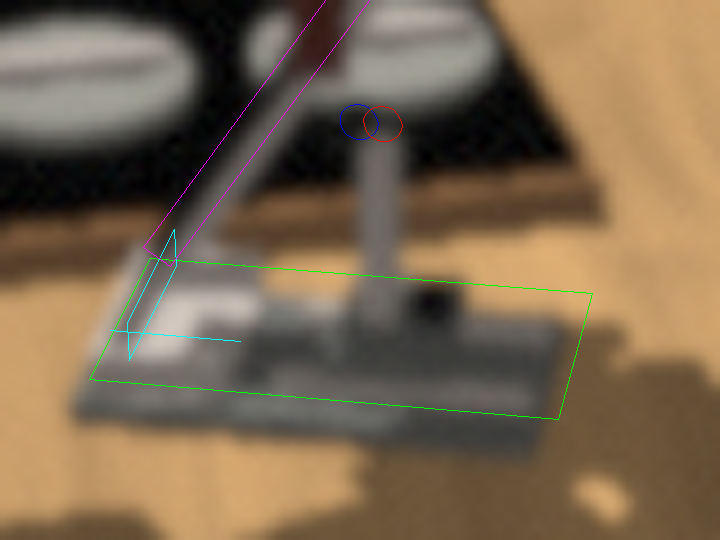

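The overlay shows the rest and strip offset by a few pixels relative to each other. I measure both in the same depth picture to get the relative gap.

```bash
python3 - <<'E'
from h import *
o,g,y=pose()
z=np.load("pics/r2.npz");s,d=z["im"],z["d"];G=grid("side",d);v=G-g
c,sn=np.cos(y),np.sin(y)
a=v[...,0]*c+v[...,1]*sn;b=-v[...,0]*sn+v[...,1]*c;h=v[...,2];Z=G[...,2]
p=lambda x:np.percentile(x,[3,25,50,75,97]).round(1)
m=(d>0)&(abs(b)<45)&(a>-120)&(a<-12)&(h<-12)&(h>-150)&(Z>45)
A,B,H=a[m],b[m],h[m]; print("panel n",m.sum(),"b",p(B))
q=np.linalg.svd(np.c_[A-A.mean(),H-H.mean()],full_matrices=False)[2][0];q*=np.sign(q[0]);print("tilt",np.degrees(np.arctan2(q[1],q[0])))
t=np.radians(56);print("perp offset (expect -7..7)",p(-A*np.sin(t)+H*np.cos(t)),"along",p(A*np.cos(t)+H*np.sin(t)))
m=(d>0)&(abs(b)<45)&(a>-15)&(a<50)&(Z>30)&(Z<112)&(h<-50); print("post n",m.sum(),"along rel G",p(a[m]),"b",p(b[m]))
m=(d>0)&(abs(b)<45)&(a>-15)&(a<50)&(Z>114)&(Z<135)&(h<-40); print("head n",m.sum(),"along",p(a[m]),"b",p(b[m]),"Z",p(Z[m]))
m=(d>0)&(abs(b)<70)&(a<-40)&(a>-130)&(Z>26)&(Z<42); print("lip/cheek n",m.sum(),"along",p(a[m]),"b",p(b[m]))
m=(d>0)&(abs(b)<70)&(a<130)&(a>-130)&(Z>6)&(Z<18);r=cv2.minAreaRect(np.c_[a[m],b[m]].astype(np.float32));print("plate",r,p(a[m]))
m=(d>0)&(abs(b)<30)&(a<-20)&(a>-130)&(Z>8)&(Z<26)&(s.min(2)>110);print("floor",m.sum(),p(a[m]),p(b[m]),p(Z[m]))
E
```

```text
panel n 133 b [-33.7 -29.7 -27.7 -24.8  15.7]
tilt 56.861048073476915
perp offset (expect -7..7) [-12.9  -8.6  -4.2  -0.2   0.9] along [-139.8 -114.3  -85.6  -59.5  -34.6]
post n 180 along rel G [ 2.5 15.6 22.2 35.  48.4] b [-35.6 -15.3  -9.   -4.3  29.5]
head n 31 along [ 0.3  3.4  8.  11.  21.4] b [-14.9 -12.9  -7.9   4.3  16. ] Z [114.5 117.5 124.2 127.2 128.7]
lip/cheek n 63 along [-99.2 -95.6 -77.5 -64.8 -44.9] b [-49.4 -46.6 -37.1  27.9  45.5]
plate ((-8.158447265625, -1.0102577209472656), (199.55381774902344, 115.85811614990234), 0.40327784419059753) [-93.5 -51.3 -14.8  57.   87.7]
floor 57 [-94.4 -86.8 -75.8 -65.1 -48.2] [-14.6  -3.7   8.2  21.5  28.6] [11.2 13.6 14.3 16.2 24.7]
```

```bash
python3 - <<'E'
from h import *
o,g,y=pose()
z=np.load("pics/r2.npz");s,d=z["im"].astype(int),z["d"];G=grid("side",d);v=G-g
c,sn=np.cos(y),np.sin(y)
a=v[...,0]*c+v[...,1]*sn;b=-v[...,0]*sn+v[...,1]*c;h=v[...,2]
red=(s[...,0]>1.35*s[...,2])&(s[...,0]<130)
for lo,hi in((-18,-8),(-8,5),(5,20),(20,40)):
    m=(d>0)&(abs(a)<40)&(b<-20)&(b>-70)&(h>lo)&(h<hi)&red; print(lo,hi,m.sum(),"along",np.percentile(a[m],[3,50,97]).round(1),"b",np.percentile(b[m],[3,50,97]).round(1))
m=(d>0)&(abs(a)<30)&(b<-20)&(b>-60)&(h<30)&(h>-45)&red;print("tip h",np.percentile(h[m],[1,3,10]))
E
```

```text
-18 -8 11 along [-10.6  -4.1   5.5] b [-40.4 -35.2 -31.7]
-8 5 13 along [-7.3 -0.6  7.5] b [-41.5 -38.5 -33.6]
5 20 24 along [-10.6   0.1   8.1] b [-41.7 -37.4 -34.4]
20 40 29 along [-10.6  -1.8   8.8] b [-43.9 -41.2 -36.4]
tip h [-14.2973478  -13.53843313 -10.15079085]
```

Fingers read at their true place in the picture, so the camera is fine. The strip sits about 6 mm low in the grip, with its foot at about -62 along the rest. I shift 7 mm forward and lower gently until contact.

```bash
python3 -m creep '[-0.0067,0.002,-0.004,0, -0.0067,0.002,-0.01,0, -0.0067,0.002,-0.016,0, -0.0067,0.002,-0.02,0, -0.0067,0.002,-0.024,0, -0.0067,0.002,-0.024,0, -0.0067,0.002,-0.024,0]'; python3 -m creep '[0,0,-0.001,0, 0,0,-0.002,0, 0,0,-0.003,0, 0,0,-0.003,0]';  python3 -c "
from h import *
o,g,y=pose();print(g,o['moment'])"
```

```text
t: 16.38
ee_pos: [553.3, 251.3, 136.3]
orientation: [-0.46, -3.107, 0.001]
ft_force: [-0.0, -0.4, -1.9]
width: 53.5
grasp_force: 30.0
t: 16.72
ee_pos: [553.4, 251.4, 133.6]
orientation: [-0.46, -3.108, 0.0]
ft_force: [-0.2, 0.4, -3.0]
width: 54.1
grasp_force: 30.0
[553.4285464  251.36542184 152.28477018] [ 0.02009367 -0.10230402  0.05910001]
```

```bash
python3 -m creep '[0,0,-0.001,0, 0,0,-0.002,0, 0,0,-0.003,0, 0,0,-0.003,0]';python3 -m creep '[0,0,-0.001,0, 0,0,-0.002,0, 0,0,-0.002,0]'
```

```text
t: 17.05
ee_pos: [553.3, 251.3, 130.4]
orientation: [-0.46, -3.107, 0.0]
ft_force: [-0.4, -0.1, -2.3]
width: 53.5
grasp_force: 30.0
t: 17.3
ee_pos: [553.3, 251.3, 128.4]
orientation: [-0.46, -3.108, 0.0]
ft_force: [-0.2, -0.1, -1.1]
width: 53.8
grasp_force: 30.0
```

```bash
python3 -m creep '[0,0,-0.001,0, 0,0,-0.0015,0, 0,0,-0.0015,0]';python3 -c "
from h import *
o,g,y=pose();print(g,o['moment'])"
```

```text
t: 17.55
ee_pos: [553.4, 251.4, 127.0]
orientation: [-0.46, -3.108, 0.0]
ft_force: [0.2, 1.4, -2.7]
width: 54.0
grasp_force: 30.0
[553.38210765 251.35629389 145.73629417] [-0.03538327 -0.02470472  0.02806942]
```

```bash
python3 -m creep '[0,0,-0.0005,0, 0,0,-0.001,0, 0,0,-0.001,0]';python3 -m creep '[0,0,-0.0005,0, 0,0,-0.001,0, 0,0,-0.001,0]'
```

```text
t: 17.8
ee_pos: [553.4, 251.4, 126.1]
orientation: [-0.46, -3.108, 0.0]
ft_force: [-0.3, 0.8, -2.5]
width: 53.9
grasp_force: 30.0
t: 18.05
ee_pos: [553.4, 251.4, 125.0]
orientation: [-0.46, -3.108, 0.0]
ft_force: [0.4, -0.3, -3.1]
width: 53.9
grasp_force: 30.0
```

```bash
python3 -m creep '[0,0,-0.0005,0, 0,0,-0.001,0, 0,0,-0.001,0]'
```

```text
t: 18.3
ee_pos: [553.6, 251.4, 124.3]
orientation: [0.46, 3.108, 0.0]
ft_force: [0.0, 0.7, -0.3]
width: 54.0
grasp_force: 30.0
```

Possibly the start of contact; another millimetre at a time.

```bash
python3 -m creep '[0,0,-0.0005,0, 0,0,-0.001,0, 0,0,-0.001,0]'
```

```text
t: 18.55
ee_pos: [554.0, 251.3, 123.9]
orientation: [0.459, 3.107, 0.0]
ft_force: [0.8, -1.3, 4.9]
width: 53.7
grasp_force: 30.0
```

Foot bears (about 8 N). Now lean back towards the stop along an arc about the foot.

```bash
python3 -m creep '[0.001,-0.0003,-0.0004,0, 0.002,-0.0006,-0.0009,0, 0.003,-0.0009,-0.0014,0, 0.003,-0.0009,-0.0014,0]'; python3 -c "
from h import *
o,g,y=pose();print(g,o['moment'],o['ft_force'])"
```

```text
t: 18.88
ee_pos: [555.4, 251.0, 123.0]
orientation: [-0.46, -3.105, -0.001]
ft_force: [-8.4, -1.0, 16.4]
width: 53.5
grasp_force: 30.0
[555.43796361 250.9791558  141.7101237 ] [0.01633617 1.57553292 0.15399785] [-8.41067029 -0.99290178 16.44363438]
```

```bash
python3 -m creep '[0,0,0.0007,0, 0,0,0.0007,0]'; python3 - <<'E'
from h import *
tilt()
o,g,y=pose()
s,d=cams.get_image("side")
cv2.imwrite("pics/c.png",cv2.resize(s[100:190,205:305],(700,600)[:2],interpolation=cv2.INTER_CUBIC)[:,:,::-1])
G=grid("side",d);v=G-g;c,sn=np.cos(y),np.sin(y)
a=v[...,0]*c+v[...,1]*sn;b=-v[...,0]*sn+v[...,1]*c;h=v[...,2]
m=(d>0)&(b<-18)&(b>-36)&(a>-90)&(a<-12)&(h<-12)&(h>-110)
A,H=a[m],h[m];q=np.linalg.svd(np.c_[A-A.mean(),H-H.mean()],full_matrices=False)[2][0];print(m.sum(),"tilt",np.degrees(np.arctan(q[1]/q[0])))
t=np.radians(55);print(np.percentile(-A*np.sin(t)+H*np.cos(t),[3,50,97]))
m=(d>0)&(abs(b)<25)&(a>-15)&(a<50)&(G[...,2]>114)&(G[...,2]<135)&(h<-8);print("head",m.sum(),np.percentile(a[m],[3,25,50,75,97]),np.percentile(b[m],[3,50,97]))
E
```

```text
t: 19.05
ee_pos: [555.4, 251.0, 123.1]
orientation: [-0.46, -3.106, -0.001]
ft_force: [-6.0, 0.1, 10.6]
width: 53.8
grasp_force: 30.0
tilt -87.2 offset of glass over grip -37.5 low end along 42.3 n 16 | F [-6.   0.1 10.6] M [0.141 1.209 0.092] G [555.4 251.  141.8] yaw -16.8
94 tilt 54.60781156649934
[-12.88845971  -5.41349776   0.7822242 ]
head 28 [-6.46562732 10.64324738 14.63305235 17.35785994 27.95869684] [-21.85545691  -7.1366349   14.37160914]
```

View pics/c.png

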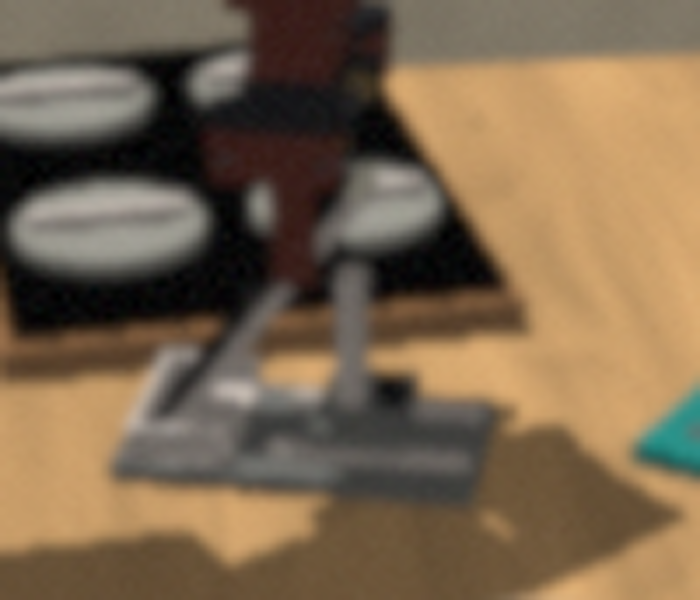

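The picture shows the foot standing inside the trough at (170,410), with the back just short of the stop head at (350,265). I continue leaning back with less down-load.

```bash
python3 -m creep '[0.001,-0.0003,0,0, 0.0019,-0.0006,-0.0002,0, 0.0019,-0.0006,-0.0002,0]'; python3 -c "
from h import *
o,g,y=pose();print(g,o['moment'],o['ft_force'])"
```

```text
t: 19.4
ee_pos: [555.5, 250.9, 123.1]
orientation: [-0.46, -3.102, -0.0]
ft_force: [-14.2, 5.0, 16.6]
width: 53.7
grasp_force: 30.0
[555.51839321 250.93360496 141.75264559] [0.71533323 2.36780591 0.08654097] [-14.21489501   4.9598405   16.62621086]
```

The arm is held off by a reaction along the stop's normal (the grip could not hold the moment otherwise), so the strip bears on both. I ease the pressure before letting go.

```bash
python3 -m creep '[-0.0008,0.0002,0,0, -0.0014,0.0004,0.0002,0, -0.0014,0.0004,0.0002,0]'; python3 -c "
from h import *
o,g,y=pose();print(g,o['moment'],o['ft_force'])"
```

```text
t: 19.65
ee_pos: [555.4, 251.0, 123.1]
orientation: [-0.46, -3.105, -0.001]
ft_force: [-6.9, 1.1, 11.3]
width: 53.9
grasp_force: 30.0
[555.42209167 250.98495531 141.78037476] [0.34058808 1.49245359 0.08737127] [-6.86642952  1.0852922  11.2820456 ]
```

```bash
python3 -m creep '[-0.0004,0.0001,0.0004,0, -0.0006,0.0002,0.0006,0, -0.0006,0.0002,0.0006,0]'; python3 -c "
from h import *
o,g,y=pose();print(g,o['moment'],o['ft_force'])"
```

```text
t: 19.9
ee_pos: [555.4, 251.0, 123.1]
orientation: [-0.46, -3.106, -0.0]
ft_force: [-5.9, 2.8, 6.5]
width: 53.9
grasp_force: 30.0
[555.38469683 250.95143961 141.80588497] [0.51461301 1.25539658 0.08852744] [-5.86864688  2.7539458   6.48331263]
```

Both contacts still bear lightly (stop about 7 N, foot about 5 N). I release.

```bash
python3 -m creep '[0,0,0,0,0,0,0,0,0,0,0,0,0,0,0,0,0,0,0,0,0,0,0,0]' 0.85; python3 -m creep '[0,0,0.006,0, 0,0,0.015,0, 0,0,0.03,0, 0,0,0.05,0, 0,0,0.075,0, 0,0,0.1,0, 0,0,0.12,0, 0,0,0.12,0]'
```

```text
t: 20.4
ee_pos: [556.4, 250.4, 122.9]
orientation: [0.46, 3.108, -0.0]
ft_force: [-0.0, 0.2, 0.5]
width: 74.7
grasp_force: 0.0
t: 21.07
ee_pos: [558.8, 251.6, 248.7]
orientation: [0.459, 3.101, 0.007]
ft_force: [0.5, -0.3, 1.0]
width: 74.4
grasp_force: 0.0
```

```bash
python3 -m creep '[-0.02,0.03,0.02,0,-0.04,0.06,0.04,0,-0.06,0.09,0.05,0,-0.06,0.09,0.05,0,-0.06,0.09,0.05,0,-0.06,0.09,0.05,0]'; python3 - <<'E'
from h import *
s,d=cams.get_image("side");t,_=cams.get_image("top")
cv2.imwrite("pics/end.png",np.hstack([cv2.resize(s[100:200,205:305],(400,400),interpolation=cv2.INTER_CUBIC),cv2.resize(t[110:220,120:230],(400,400),interpolation=cv2.INTER_CUBIC)])[:,:,::-1])
E
```

```text
t: 21.57
ee_pos: [496.1, 340.0, 292.4]
orientation: [-0.459, -3.108, 0.002]
ft_force: [0.6, -0.3, -0.2]
width: 74.7
grasp_force: 0.0
```

View pics/end.png

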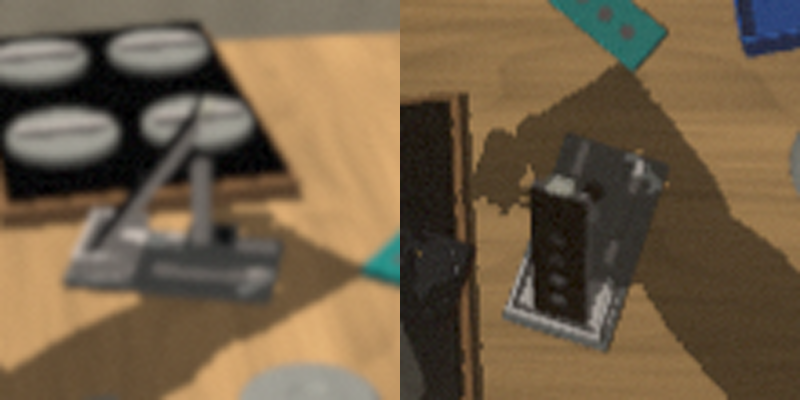

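The side crop shows the strip leaning by itself, with its foot in the trough at (95,245) and its back on the stop at (195,155). The top crop shows glass and keys facing out, with the connector up at (562,187).

```bash
python3 -c "
from h import *
print(ticket.close_job())"
```

```text
the job is handed in; nothing more can be done
None
```

The control strip is leaning by itself on the inspection rest: foot in the trough, connector end up, glass facing out, back on the stop. I let go only after feeling it bear on both, and the job is handed in at about 22 s.

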